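# Weigh the teapot lid on the two-pan balance

### The arm

A 7-joint arm with a two-finger parallel gripper is mounted at the origin on a cart in front of the work surface, level with it; the furniture and walls round the work are solid. World frame = base frame: x ahead of the robot, y to its left, z up, the work surface at z = 0. Lengths are in m, angles in rad, forces in N, time in s.
With the tool pointing down it reaches from about 0.425 to 0.825 m from the base axis. Payload 3.6 kg.
Tool frame: the origin (TCP) lies where the fingers leave the gripper's body, on its centre line; the fingertips stand 73 mm ahead of it and the grasp point (between the pads) lies 54 mm ahead of it; z points along the fingers, y is the line along which they close (so a half turn about z gives the same grasp; the last joint's range is limited). The gripper opens to 85 mm and grips with 20 to 120 N. Pads are 22 mm wide; open, the fingers measure 114 mm over their backs; the gripper's body (76 mm by 85 mm) begins 54 mm behind the grasp point. The pads swing forward as they close: fully open they stand 13 mm farther back than shut.
Start: joints at [1.264, 0.615, -0.013, 1.423, 0.008, 1.103, -0.04], TCP at [0.18, -0.625, 0.304] pointing down, gripper open.
Joint ranges: [-3.12, 3.12], [-0.3, 2.06], [-1.34, 1.32], [0.26, 2.42], [-1.36, 4.5], [0.01, 1.98], [-2.84, 2.84]. Speed limits (rad/s): [2.79, 2.79, 3.14, 3.14, 3.14, 3.14, 3.14].

### API

Orientations are given as a unit quaternion [x, y, z, w].
In Python, from station import arm, snapshot, camera_info, ticket gives the robot as it stands. Calls block until the motion is done:
- arm.movep(position, orientation): joint-space move of the TCP to a pose.
- arm.line_to(position, velocity=0.15, ori=None): straight line of the TCP; ori=None keeps the orientation; velocity is the mean speed in m/s.
- arm.move_j(angles): joint-space move.
- arm.move_gripper(opening, effort=None): opening from 0.0 (shut) to 1.0 (fully open); effort is the grip in N (None keeps the last); returns when the fingers have stopped.
- arm.pause(seconds).
- arm.ik(position, orientation): joint angles nearest the present ones, or None.
- snapshot(name): name is "side" or "top" or "wrist"; returns the picture (480x640x3 uint8, blue, green, red); there is no depth.
- camera_info(name): a dict with "fx", "fy", "cx", "cy" (pixels), "dist_coeffs" ([k1, k2, p1, p2, k3] as OpenCV has them; the pictures are not rectified), "R" (3x3) and "t" (3): a world point X has camera coordinates R X + t; the wrist camera has in their place "T_tool_cam" (4x4, takes a point from camera to tool coordinates, whose origin is the TCP and whose axes are the flange's). Camera axes: x right, y down, z forward; pixel columns grow to the right and rows downward; lengths in m; the calibration is good to about 2 mm. A picture is of the moment at which its call begins: read the wrist's pose just before it. camera_info takes no time and is no camera call.
A pose or a line that the arm cannot do raises arm.MotionError and nothing moves.
- ticket.finish_job(): hands the job in; it is judged then, once.
Readings, each from a call of its own:
- arm.read_time(): time.
- arm.read_joint_positions(): joint angles.
- arm.read_dq(): joint speeds.
- arm.read_effort(): joint torques, N m.
- arm.read_tool_pos(): TCP position.
- arm.read_eef_rot(): TCP orientation.
- arm.read_ft_force(): force on the tool from outside, world axes, zero at the start.
- arm.read_wrist_torque(): the same for the moment, N m.
- arm.read_opening(): opening from 0.0 (shut) to 1.0 (fully open).
- arm.read_finger_force(): force on a finger pad.
Only numpy, scipy, OpenCV 4.12 (cv2) and the standard library are available. Lean on these libraries where they do the work, as an engineer would, in place of code of your own. Each camera call takes 0.05 s, during which the arm holds its last target. There are 200 camera calls.

### The job

Weigh the teapot lid that lies on one pan of the balance: take brass weights from the compartment box and stand them upright on the empty pan, until the beam comes to rest level with its pointer between the two long marks of the dial. The lid weighs 122 to 150 g, so begin with the 100 g weight and choose what to add from how far the beam still tilts; leave the lid on its pan, and leave or put back in the box every weight that you do not need.

Things in the scene. Friction and masses are not known exactly. Their poses are not given: they have to be found in the camera images.
- beam (a joint): tilt of the balance beam, rad: 0 = level, positive = the lid's pan low and the weight pan high. A spring makes it show the difference: 0.004 rad for each gram by which the lid outweighs the load of the weight pan, up to the stops at +-0.22 rad (55 g). It settles in about 1 s. The two long marks on the dial, which bound the level band, are at +-0.075 rad.
- dial (a point): middle of the face of the balance's white dial (64 mm wide, 38 mm high), which looks along this point's -x. Before it hangs the pointer, a dark steel needle 66 mm long, fixed to the beam at its pivot 50 mm above this point; its tip swings toward the weight pan (-y) while the lid's side is low.
- weight_pan_floor (a point): centre of the inner floor of the empty aluminium pan, to be loaded: 98 mm across, flat inside for 86 mm, rim 4 mm high. It stays horizontal and rides with the beam: floor 117 mm above the table at level, 24 mm higher at first (0.44 mm per gram of difference); it yields when pressed. Its axes are the balance's: the pans lie along y, 220 mm apart, this one at the -y end; the dial faces -x.
- lid_pan_floor (a point): centre of the inner floor of the other, equal pan, at the balance's +y end; the teapot lid lies on it.
- lid_centre (a point): dark brown unfired clay teapot lid, 80 mm across and 34 mm high with a knob, lying on its pan; point on its axis half-way up (17 mm above its underside), z up. Its weight is not known exactly: between 122 and 150 g.
- weight_box_in (a point): centre of the inner floor of the wooden compartment box: 165 x 165 x 24 mm outside, walls and cross-shaped divider 5 mm thick, floor 5 mm thick, four open compartments of 75 x 75 mm, centres at +-40 mm in this point's x and y; fixed to the table. One weight stands in each compartment, in any order and anywhere in it.
- w200_centre (a point): largest brass weight, 200 g: an upright cylinder 30 mm across and 30 mm high, on it a neck 3 mm high and a round knob 15.0 mm across and 11 mm high; 44 mm high in all. The point is on its axis half-way up; the knob's middle is 16.5 mm above it. z up along the axis. Stands in a compartment of the box, knob up.
- w200: the same 200 g weight; origin at the centre of its underside.
- w100_centre (a point): second largest brass weight, 100 g: an upright cylinder 24 mm across and 23 mm high, on it a neck 3 mm high and a round knob 13.0 mm across and 10 mm high; 36 mm high in all. The point is on its axis half-way up; the knob's middle is 13.0 mm above it. z up along the axis. Stands in a compartment of the box, knob up.
- w100: the same 100 g weight; origin at the centre of its underside.
- w50_centre (a point): third largest brass weight, 50 g: an upright cylinder 20 mm across and 17 mm high, on it a neck 3 mm high and a round knob 11.6 mm across and 9 mm high; 29 mm high in all. The point is on its axis half-way up; the knob's middle is 10.0 mm above it. z up along the axis. Stands in a compartment of the box, knob up.
- w50: the same 50 g weight; origin at the centre of its underside.
- w20_centre (a point): smallest brass weight, 20 g: an upright cylinder 15 mm across and 11 mm high, on it a neck 3 mm high and a round knob 10.4 mm across and 8 mm high; 22 mm high in all. The point is on its axis half-way up; the knob's middle is 7.0 mm above it. z up along the axis. Stands in a compartment of the box, knob up.
- w20: the same 20 g weight; origin at the centre of its underside.
Not all that is in view belongs to the job. Leave any grey look-alike of the w100 alone.

How it is judged:
At the end, for the whole second after the job is handed in: The beam is at rest within 0.078 rad of level (about 19 g); the lid lies flat on its pan, its axis within 20 mm of the pan's centre; every weight either stands upright (within 0.15 rad) on the floor of the weight pan, its axis within 43 mm of the centre, or is in the box; all at rest (value of joint beam between -0.078 and 0.078 rad and velocity of joint beam between -0.03 and 0.03 rad/s and horizontal distance between lid_centre and lid_pan_floor below 0.02 m and angle between lid_centre's own z axis and vertical below 0.15 rad and z of lid_centre in the frame of lid_pan_floor below 0.024 m and ((horizontal distance between w200_centre and weight_pan_floor below 0.043 m and z of w200_centre in the frame of weight_pan_floor between 0.017 and 0.027 m and angle between w200_centre's own z axis and vertical below 0.15 rad) or (x of w200_centre in the frame of weight_box_in between -0.078 and 0.078 m and y of w200_centre in the frame of weight_box_in between -0.078 and 0.078 m and z of w200_centre in the frame of weight_box_in below 0.03 m)) and linear speed of each of w200, w100, w50, w20 below 0.02 m/s and ((horizontal distance between w100_centre and weight_pan_floor below 0.043 m and z of w100_centre in the frame of weight_pan_floor between 0.013 and 0.023 m and angle between w100_centre's own z axis and vertical below 0.15 rad) or (x of w100_centre in the frame of weight_box_in between -0.078 and 0.078 m and y of w100_centre in the frame of weight_box_in between -0.078 and 0.078 m and z of w100_centre in the frame of weight_box_in below 0.026 m)) and ((horizontal distance between w50_centre and weight_pan_floor below 0.043 m and z of w50_centre in the frame of weight_pan_floor between 0.0095 and 0.0195 m and angle between w50_centre's own z axis and vertical below 0.15 rad) or (x of w50_centre in the frame of weight_box_in between -0.078 and 0.078 m and y of w50_centre in the frame of weight_box_in between -0.078 and 0.078 m and z of w50_centre in the frame of weight_box_in below 0.0225 m)) and ((horizontal distance between w20_centre and weight_pan_floor below 0.043 m and z of w20_centre in the frame of weight_pan_floor between 0.006 and 0.016 m and angle between w20_centre's own z axis and vertical below 0.15 rad) or (x of w20_centre in the frame of weight_box_in between -0.078 and 0.078 m and y of w20_centre in the frame of weight_box_in between -0.078 and 0.078 m and z of w20_centre in the frame of weight_box_in below 0.019 m))); the robot touches nothing.
It also fails if it takes over 61 s, if anything falls off the work surface, if the arm or the gripper's body presses on something with over 40 N, if the wrist force passes 120 N, or if a joint passes its speed limit or range.

## Working session

There is one attempt and no reset: what is moved stays moved. The work goes in short steps, each a Python script; the robot and the scene stay as the last script left them, time stands still between calls to the robot, and variables do not carry over. Pictures are saved under pics/ and viewed, at most 10 in all, crops included, and the job is handed in when it is done.

```bash
ls; mkdir -p pics; python3 - <<'E'
from station import arm, snapshot, camera_info
import cv2,numpy as np
for n in ("top","side"):
    cv2.imwrite(f"pics/{n}0.png",snapshot(n)); c=camera_info(n); print(n,c, -np.array(c["R"]).T@np.array(c["t"]))
print(camera_info("wrist")); print(arm.read_time(),arm.read_eef_rot())
E
```

```text
pics
top {'fx': 523.282083774307, 'fy': 523.282083774307, 'cx': 310.75142119174865, 'cy': 242.3858781321398, 'dist_coeffs': array([-0.08197666,  0.        ,  0.        ,  0.        ,  0.        ]), 'R': array([[-0.02323672, -0.99969701,  0.00812098],
       [-0.99902356,  0.02291422, -0.0377738 ],
       [ 0.03757627, -0.00899079, -0.99925332]]), 't': array([-0.01022786,  0.52742139,  1.07044195])} [ 0.48644552 -0.01268609  1.08964844]
side {'fx': 507.8631365570701, 'fy': 507.8631365570701, 'cx': 315.2135888319179, 'cy': 244.9098858897296, 'dist_coeffs': array([-0.0323833,  0.       ,  0.       ,  0.       ,  0.       ]), 'R': array([[ 0.93100659, -0.3648426 , -0.01079877],
       [-0.22191727, -0.54230431, -0.81034484],
       [ 0.2897921 ,  0.75683282, -0.58585375]]), 't': array([-0.49161234,  0.20586044,  0.853278  ])} [ 0.25610508 -0.71351092  0.66140526]
{'fx': 396.1651034422707, 'fy': 396.1651034422707, 'cx': 321.0131709278114, 'cy': 242.71537721448908, 'dist_coeffs': array([-0.04003621,  0.        ,  0.        ,  0.        ,  0.        ]), 'T_tool_cam': array([[-8.71266358e-04, -9.55852492e-01, -2.93845630e-01,
         7.44571297e-02],
       [ 9.99999553e-01, -7.24485085e-04, -6.08363968e-04,
         9.92000480e-04],
       [ 3.68619438e-04, -2.93846028e-01,  9.55852696e-01,
        -7.09356517e-02],
       [ 0.00000000e+00,  0.00000000e+00,  0.00000000e+00,
         1.00000000e+00]])}
0.1 [ 9.90157624e-01  1.39951441e-01 -1.79317927e-04 -1.20097824e-03]
```

View pics/top0.png

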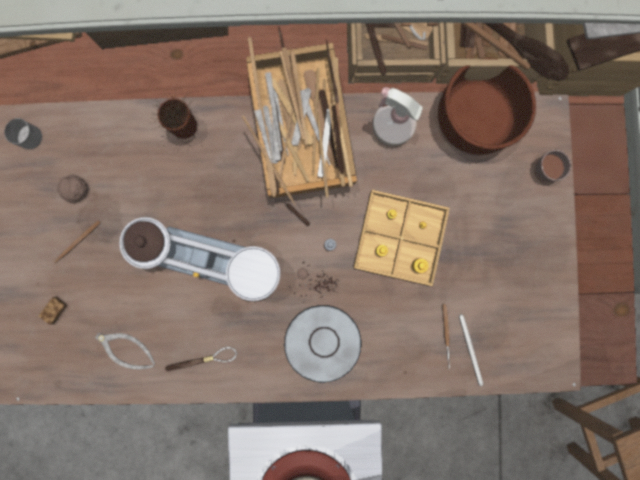

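View pics/side0.png

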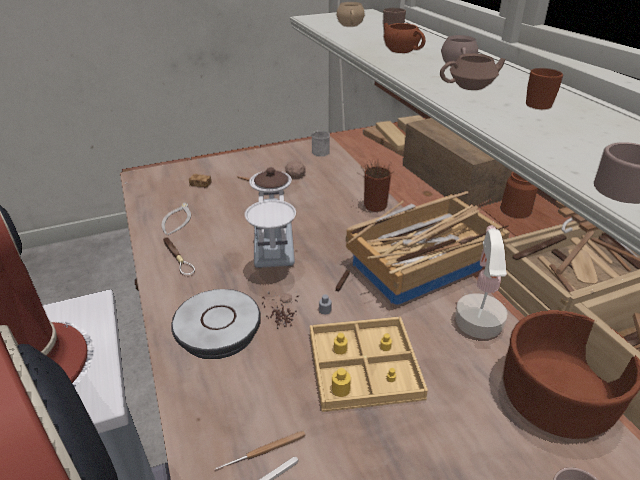

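The side view shows the balance: lid pan at (270,180), weight pan at (271,214). The box has brass weights at about w200 (342,380), w100 (340,342), w50 (386,341) and w20 (392,374). In the top view these are w200 (420,265), w100 (382,250), w50 (391,215) and w20 (422,226).

Possible confusions for w100 in the top view: the grey look-alike at (330,244) on the table, w200 at (420,265) and w50 at (391,215). I choose the brass one at (382,250).

```bash
cat > h.py <<'E'
from station import arm, snapshot, camera_info, ticket
import cv2, numpy as np
from scipy.spatial.transform import Rotation as Ro
def cam(n):
    c=camera_info(n); return c,np.array([[c["fx"],0,c["cx"]],[0,c["fy"],c["cy"]],[0,0,1]]),np.array(c["dist_coeffs"])
def ray(n,uv,RT=None):
    c,K,d=cam(n); p=cv2.undistortPoints(np.array([[uv]],float),K,d)[0,0]
    R,t=RT if RT else (np.array(c["R"]),np.array(c["t"]))
    return -R.T@t, R.T@np.array([p[0],p[1],1])
def atz(n,uv,z,RT=None):
    o,v=ray(n,uv,RT); return o+v*(z-o[2])/v[2]
def proj(n,X):
    c,K,d=cam(n); return cv2.projectPoints(np.array(X,float).reshape(-1,3),cv2.Rodrigues(np.array(c["R"]))[0],np.array(c["t"]),K,d)[0][:,0]
def wristRT():
    p=np.array(arm.read_tool_pos()); q=arm.read_eef_rot(); T=np.eye(4); T[:3,:3]=Ro.from_quat(q).as_matrix(); T[:3,3]=p
    M=np.linalg.inv(T@camera_info("wrist")["T_tool_cam"]); return M[:3,:3],M[:3,3]
E
python3 - <<'E'
from h import *
im=cv2.imread("pics/top0.png"); s=cv2.imread("pics/side0.png")
hs=lambda i:cv2.inRange(cv2.cvtColor(i,cv2.COLOR_BGR2HSV),(20,170,90),(35,255,255))
for n,i in (("top",im),("side",s)):
    N,l,st,ce=cv2.connectedComponentsWithStats(hs(i))
    for k in range(1,N):
        if st[k,4]>12: print(n,st[k],ce[k].round(1), atz(n,ce[k],.03).round(4))
# box
for uv in ((373,190),(449,207),(432,286),(354,267)): print("box",atz("top",uv,.024).round(4))
g=cv2.cvtColor(im,cv2.COLOR_BGR2GRAY)
wc=cv2.HoughCircles(cv2.GaussianBlur(g,(3,3),0)[200:320,100:300],cv2.HOUGH_GRADIENT,1,60,param1=100,param2=15,minRadius=22,maxRadius=32)
print(wc)
a=cv2.resize(im[180:295,345:460],None,fx=5,fy=5,interpolation=2)
cv2.imwrite("pics/boxcrop.png",a)
print(atz("top",(253,273),.145),atz("top",(145,243),.093+.01))
E
```

```text
box [ 0.6311 -0.1525  0.024 ]
box [ 0.5929 -0.3088  0.024 ]
box [ 0.4316 -0.2682  0.024 ]
box [ 0.4743 -0.1092  0.024 ]
[[[151.5  72.5  27.9]
  [ 44.5  41.5  25.7]]]
[0.46912578 0.08421701 0.145     ] [0.52959519 0.29295658 0.103     ]
```

View pics/boxcrop.png

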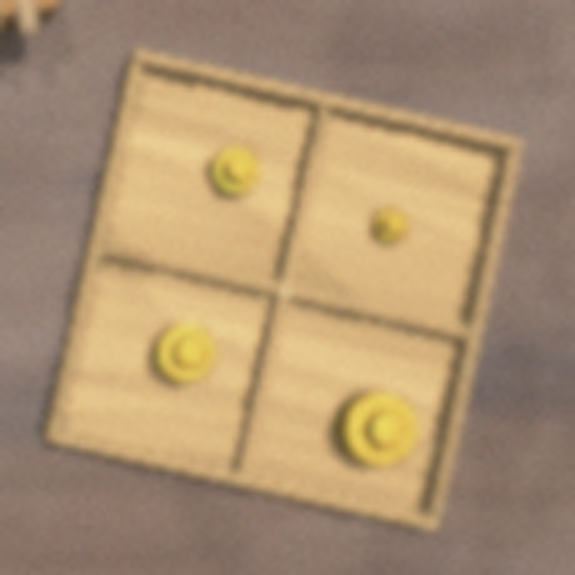

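The crop confirms brass w100 at top (382.3,250.2), w200 at (421.8,265.4), w50 at (392.2,213.6) and w20 at (422.8,224.8). Next I hover over w100 and refine with the wrist camera.

```bash
cat >> h.py <<'E'
KZ=dict(w100=.036,w50=.0295,w20=.023,w200=.0435)   # knob middle above table, in box
UV=dict(w100=(382.4,250.1),w50=(392.2,213.6),w20=(422.8,224.8),w200=(421.8,265.4))
K0={k:atz("top",UV[k],KZ[k]+.004) for k in UV}
def q(phi): a=phi/2; return [np.cos(a),np.sin(a),0,0]
PHI=np.radians(-16.2)
WP=atz("top",(251.5,272.5),.145); LP=atz("top",(144.5,241.5),.097)
def knob_wrist(img,RT,z,near):
    m=cv2.inRange(cv2.cvtColor(img,cv2.COLOR_BGR2HSV),(20,120,60),(35,255,255))
    return m
E
python3 - <<'E'
from h import *
print({k:v.round(4) for k,v in K0.items()},WP,LP,np.degrees(np.arctan2(-(LP-WP)[0],(LP-WP)[1])),np.linalg.norm((LP-WP)[:2]))
k=K0["w100"]
for ph in (PHI,PHI+np.pi):
    for p in ([k[0],k[1],.206],[WP[0],WP[1],.22]): 
        j=arm.ik(p,q(ph)); print(None if j is None else np.round(j,2))
p=k.copy(); p[2]=.206
j1=arm.ik(p,q(PHI)); j2=arm.ik(p,q(PHI+np.pi)); d=lambda j: 99 if j is None else np.abs(np.array(j)-arm.read_joint_positions()).max()
ph=PHI if d(j1)<=d(j2) else PHI+np.pi
arm.movep(list(p),q(ph)); arm.move_gripper(.33,30)
RT=wristRT(); im=snapshot("wrist"); np.savez("w1.npz",R=RT[0],t=RT[1]); cv2.imwrite("pics/w1.png",im); print(ph,arm.read_time(),arm.read_opening(),arm.read_tool_pos())
E
```

```text
{'w100': array([ 0.5071, -0.1659,  0.04  ]), 'w50': array([ 0.5809, -0.1889,  0.0335]), 'w20': array([ 0.5572, -0.2523,  0.027 ]), 'w200': array([ 0.4745, -0.2431,  0.0475])} [0.47008693 0.08690645 0.145     ] [0.53274616 0.29575167 0.097     ] -16.70066821688041 0.2180424358440026
[ 0.24  0.56  0.06  1.88 -0.05  0.71 -1.53]
[-0.15  0.47 -0.1   2.01  0.08  0.67 -2.16]
[ 0.7   0.64 -0.66  1.86  0.52  0.82  1.05]
[ 0.32  0.59 -0.82  1.99  0.59  0.81  0.44]
2.8588493147667116 2.7917 0.33115499238003987 [ 0.50708394 -0.16585382  0.20600465]
```

View pics/w1.png

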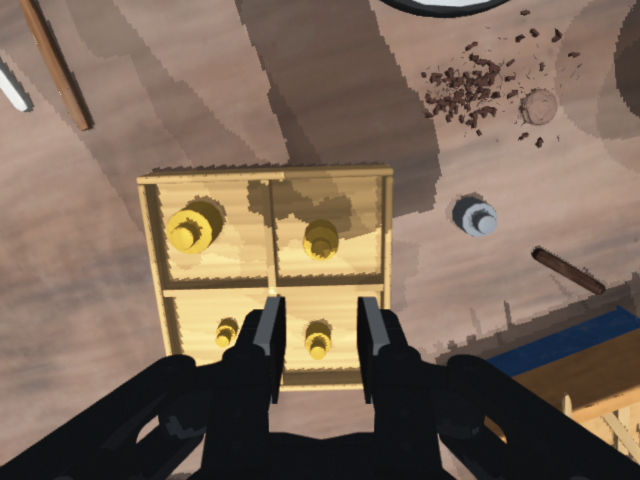

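The wrist view shows the box with knobs at about w100 (319,249), w50 (318,352), w20 (222,340) and w200 (183,237). The fingers are at the bottom, and the grey look-alike is outside the box at (480,218).

```bash
python3 - <<'E'
from h import *
f=np.load("w1.npz"); RT=(f["R"],f["t"])
for k,uv in dict(w100=(319.5,249),w50=(318,352),w20=(222,340),w200=(183,237)).items(): print(k,atz("wrist",uv,KZ[k],RT).round(4),K0[k].round(4))
im=cv2.imread("pics/w1.png"); cv2.imwrite("pics/w1c.png",cv2.resize(im[205:285,270:370],None,fx=6,fy=6,interpolation=2))
a=atz("wrist",(138,179),.024,RT);b=atz("wrist",(393,167),.024,RT);print(a,b,np.degrees(np.arctan2(-(b-a)[0],(b-a)[1])))
E
```

```text
w100 [ 0.5097 -0.1688  0.036 ] [ 0.5071 -0.1659  0.04  ]
w50 [ 0.5857 -0.1922  0.0295] [ 0.5809 -0.1889  0.0335]
w20 [ 0.5607 -0.2578  0.023 ] [ 0.5572 -0.2523  0.027 ]
w200 [ 0.4764 -0.2467  0.0435] [ 0.4745 -0.2431  0.0475]
[ 0.43551803 -0.26858271  0.024     ] [ 0.47416299 -0.10998628  0.024     ] -13.694313150724012
```

View pics/w1c.png

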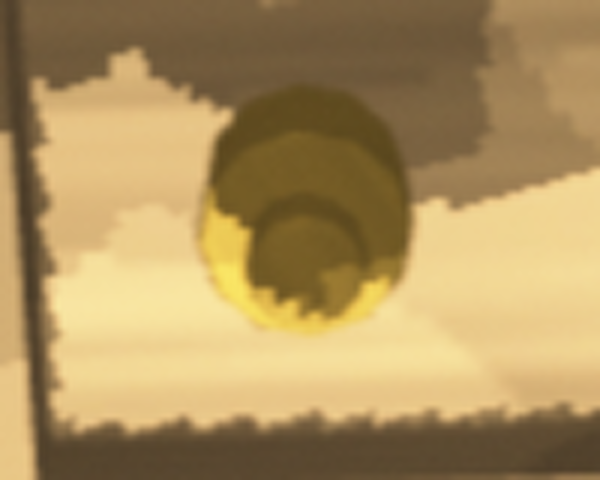

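Refined w100 knob: (321,247), about (0.5085,-0.1675). The crop shows a clean brass weight with free space all round. Now the grasp.

```bash
cat >> h.py <<'E'
PH=PHI+np.pi
BX=np.array([np.cos(PHI),np.sin(PHI),0])   # balance x in world
def pick(xy,tip,o=.33):
    arm.movep([*xy,.19],q(PH)); arm.move_gripper(o)
    arm.line_to([*xy,tip+.073],.12); arm.move_gripper(0,30)
    print("grip",arm.read_opening(),arm.read_finger_force(),np.round(arm.read_ft_force(),2))
    arm.line_to([*xy,.29],.25); print("lift",arm.read_opening(),np.round(arm.read_ft_force(),2),arm.read_time())
def place(off,tip,base,o=.38):   # base: z of the underside at release; tip: tip height at the grasp in the box (floor .005)
    p=WP[:2]+off*BX[:2]; z=base+tip+.073-.005
    arm.movep([*p,.29],q(PH)); arm.line_to([*p,z+.012],.15); arm.line_to([*p,z],.03)
    print("down",np.round(arm.read_ft_force(),2)); arm.move_gripper(o); arm.pause(.3)
    arm.line_to([*p,.30],.15); print("time",arm.read_time())
E
python3 - <<'E'
from h import *
pick((.5085,-.1675),.0305)
cv2.imwrite("pics/w2.png",snapshot("wrist"))
E
```

```text
grip 0.12772991442052456 29.358037412166595 [-0.97  0.27  3.28]
lift 0.12982255706247275 [0.11 0.09 0.02] 5.325
```

View pics/w2.png

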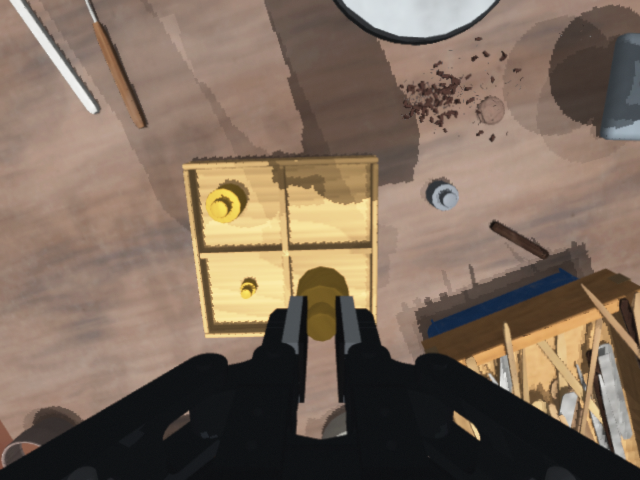

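The weight is held upright between the pads at (322,290), and its compartment is empty. I place it on the pan and then look at the balance from the front.

```bash
python3 - <<'E'
from h import *
place(.020,.0305,.139)
# view of dial: camera in front (-x of balance) looking +x and down
mid=(WP+LP)/2; D=np.array([mid[0],mid[1],.08])
Tc=np.array(camera_info("wrist")["T_tool_cam"])
best=None
for el in np.radians([30,40,50,60]):
  for dist in (.2,.25,.3):
    for az in np.radians([-30,-15,0,15,30]):
      for s in (1,-1):
        h=np.array([np.cos(PHI+az),np.sin(PHI+az),0]); z=np.cos(el)*h-np.sin(el)*np.array([0,0,1]); x=s*np.cross(z,[0,0,1]); x/=np.linalg.norm(x); y=np.cross(z,x)
        C=np.eye(4); C[:3,:3]=np.c_[x,y,z]; C[:3,3]=D-dist*z; T=C@np.linalg.inv(Tc)
        qq=Ro.from_matrix(T[:3,:3]).as_quat(); j=arm.ik(list(T[:3,3]),list(qq))
        if j is not None: print(np.degrees([el,az]).round(),dist,s,np.round(j,2),T[:3,3].round(3))
cv2.imwrite("pics/s3.png",np.vstack([cv2.resize(snapshot("side")[150:280,200:340],None,fx=4,fy=4,interpolation=2)]))
E
```

```text
down [0.9  0.4  0.79]
time 8.5333
[ 30. -30.] 0.2 1 [-0.65  1.21 -0.68  1.98  1.42  1.97  1.52] [0.417 0.278 0.092]
[ 30. -30.] 0.2 -1 [-0.82  0.67 -0.04  2.05  1.1   0.9  -1.02] [0.453 0.243 0.179]
[ 30. -15.] 0.2 1 [-0.72  1.18 -0.59  2.22  1.57  1.89  1.4 ] [0.397 0.253 0.092]
[ 30. -15.] 0.2 -1 [-0.98  0.63  0.2   2.21  1.38  0.63 -1.08] [0.442 0.229 0.179]
[30.  0.] 0.2 -1 [-0.9   0.59  0.15  2.36  1.89  0.59 -1.33] [0.434 0.212 0.179]
[ 30. -30.] 0.25 1 [-0.79  1.12 -0.58  1.95  1.3   1.88  1.56] [0.387 0.309 0.117]
[ 30. -30.] 0.25 -1 [-0.84  0.63 -0.15  2.02  1.03  1.02 -1.01] [0.423 0.274 0.204]
[ 30. -15.] 0.25 1 [-0.78  1.15 -0.66  2.22  1.46  1.92  1.39] [0.36  0.275 0.117]
[ 30. -15.] 0.25 -1 [-0.92  0.56 -0.03  2.21  1.28  0.81 -1.05] [0.405 0.251 0.204]
[30.  0.] 0.25 -1 [-1.19  0.54  0.41  2.4   1.78  0.47 -1.3 ] [0.392 0.224 0.204]
[ 30. -30.] 0.3 1 [-0.87  1.08 -0.58  1.92  1.22  1.89  1.59] [0.357 0.34  0.142]
[ 30. -30.] 0.3 -1 [-0.85  0.6  -0.25  1.98  0.97  1.14 -1.  ] [0.393 0.305 0.229]
[ 30. -15.] 0.3 1 [-0.84  1.12 -0.73  2.21  1.34  1.96  1.39] [0.323 0.298
[... 4563 characters left out ...]
74  2.05  0.73  0.62  0.67] [0.466 0.184 0.244]
[ 60. -30.] 0.3 1 [-0.39  0.85 -1.07  1.97  1.22  1.72  1.88] [0.398 0.298 0.237]
[ 60. -30.] 0.3 -1 [-0.28  0.45 -0.49  1.86  0.55  0.94 -0.3 ] [0.46  0.236 0.287]
[ 60. -15.] 0.3 1 [-0.36  0.76 -1.1   2.19  1.34  1.59  1.93] [0.374 0.268 0.237]
[ 60. -15.] 0.3 -1 [-0.2   0.42 -0.56  1.93  0.59  0.86 -0.08] [0.449 0.224 0.287]
[60.  0.] 0.3 1 [-0.28  0.7  -1.15  2.39  1.5   1.47  1.97] [0.358 0.232 0.237]
[60.  0.] 0.3 -1 [-0.1   0.4  -0.64  1.99  0.62  0.79  0.17] [0.443 0.21  0.287]
[60. 15.] 0.3 -1 [ 0.03  0.39 -0.74  2.03  0.63  0.73  0.45] [0.44  0.194 0.287]
[60. 30.] 0.3 -1 [ 0.17  0.4  -0.84  2.05  0.62  0.69  0.75] [0.441 0.178 0.287]
```

View pics/s3.png

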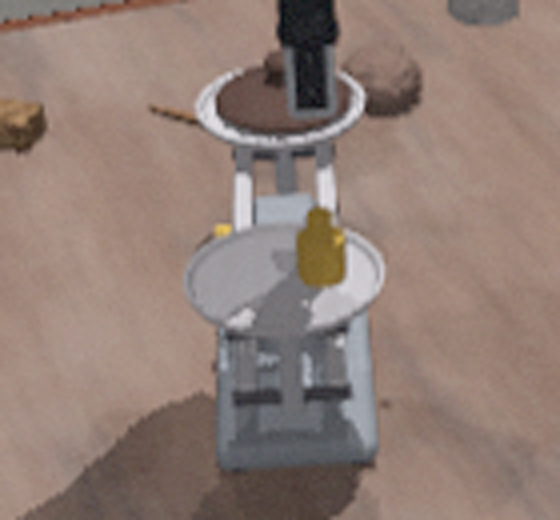

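The w100 stands upright on the weight pan at (320,250) in this crop, and the lid is still in place. Now I look at the dial with the wrist camera.

```bash
cat >> h.py <<'E'
def look_dial(name,el=np.radians(40),dist=.3):
    D=np.r_[((WP+LP)/2)[:2],.08]; h=BX; z=np.cos(el)*h-np.sin(el)*np.array([0,0,1]); x=-np.cross(z,[0,0,1]); x/=np.linalg.norm(x)
    C=np.eye(4); C[:3,:3]=np.c_[x,np.cross(z,x),z]; C[:3,3]=D-dist*z; T=C@np.linalg.inv(np.array(camera_info("wrist")["T_tool_cam"]))
    arm.movep(list(T[:3,3]),list(Ro.from_matrix(T[:3,:3]).as_quat())); arm.pause(.2)
    RT=wristRT(); im=snapshot("wrist"); np.savez(name+".npz",R=RT[0],t=RT[1]); cv2.imwrite(f"pics/{name}.png",im[::-1,::-1]); print(arm.read_time())
E
python3 -c "
from h import *
look_dial('d1')"
```

```text
10.0167
```

View pics/d1.png

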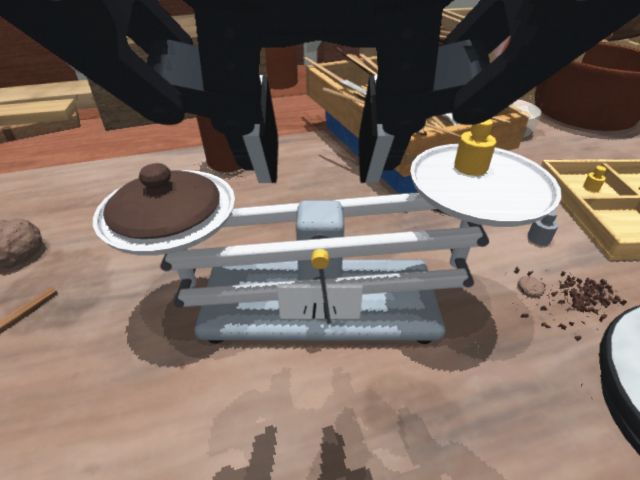

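The dial view shows the pivot at (320,258), the needle tip at (328,322), and the dial from column 279 to 361. The tip is about 6.2 mm off toward the weight pan, a tilt of about 0.095 rad, so the lid is about 24 g heavier. That is below the 35 g dividing line, so I add the 20 g weight. I hover over w20 and locate it automatically.

```bash
python3 - <<'E'
from h import *
arm.movep([.44,.0,.30],q(PH))
arm.movep([.559,-.255,.20],q(PH)); arm.pause(.2)
RT=wristRT(); im=snapshot("wrist")
c,K,d=cam("wrist"); 
uv=cv2.projectPoints(np.array([[.559,-.255,.018]]),cv2.Rodrigues(RT[0])[0],RT[1],K,d)[0][0,0]
m=cv2.inRange(cv2.cvtColor(im,cv2.COLOR_BGR2HSV),(22,190,60),(35,255,255))
N,l,st,ce=cv2.connectedComponentsWithStats(m)
for k in range(1,N):
    if st[k,4]>60: print(st[k],ce[k].round(1),atz("wrist",ce[k],.016,RT).round(4))
np.savez("w4.npz",R=RT[0],t=RT[1]); u,v=uv.astype(int); print(uv)
cv2.imwrite("pics/w4.png",cv2.resize(im[v-50:v+50,u-60:u+60],None,fx=5,fy=5,interpolation=2)); print(arm.read_time())
E
```

```text
[319.66307828 237.88401902]
12.9083
```

View pics/w4.png

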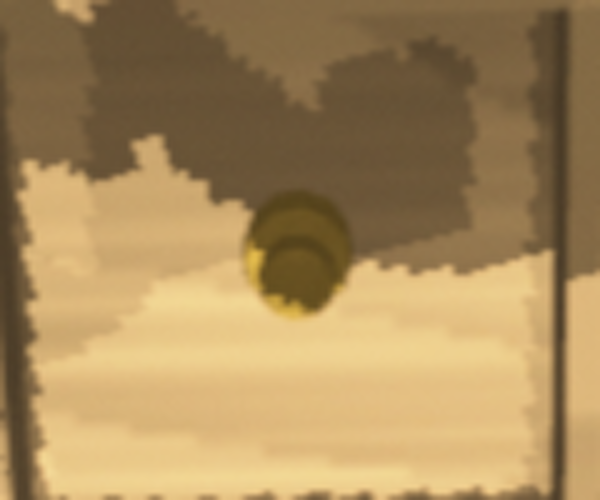

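The w20 is clear in mid-compartment, with its knob at about (318.8,242.2) and no wall within finger reach. I pick it up, place it, and view the dial again.

```bash
python3 - <<'E'
from h import *
f=np.load("w4.npz"); p=atz("wrist",(318.8,242.2),.023,(f["R"],f["t"])); print(p)
pick(p[:2],.0185,.28)
if arm.read_opening()>.05:
    place(-.020,.0185,.1275,.3)
    look_dial("d2")
    a=cv2.imread("pics/d2.png")[110:350,80:570]; cv2.imwrite("pics/d2c.png",cv2.resize(a,None,fx=1.6,fy=1.6,interpolation=2))
E
```

```text
[ 0.56027617 -0.25594429  0.023     ]
grip 0.09222989599868775 29.310359358787537 [-0.31 -0.1   3.14]
lift 0.09385675853736519 [-1.42 -0.55 -0.17] 15.6083
down [-0.3   1.02 -0.35]
time 19.4417
20.9333
```

View pics/d2c.png

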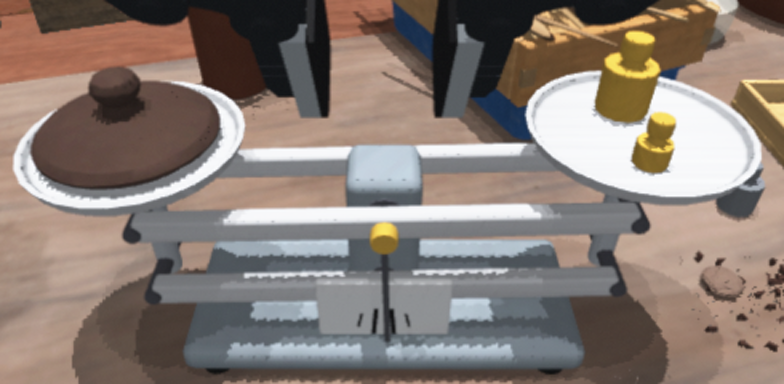

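The w100 (628,85) and w20 (654,148) both stand upright on the pan. The needle tip at (387,335) hangs between the two long marks at (376,320) and (394,320), and the arm is clear.

```bash
python3 -c "
from h import *
arm.pause(1.0); print(ticket.finish_job(), arm.read_time())"
```

```text
the job is handed in; nothing more can be done
the job is handed in; nothing more can be done
```

The job is handed in: the 100 g and 20 g weights stand upright on the weight pan, and in the last picture the pointer hung between the two long marks, putting the lid at about 124 g. The lid stayed on its pan and the 50 g and 200 g weights were left in the box; the judge returned no verdict.

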